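Take the front angle bracket from the roller lane and nest it in the cradle

TASK

Take the front angle bracket off the sloping roller lane, lifting it clear of the end stop so that the two behind roll down and the next one comes to rest against the stop. Nest it in the tilted angle of the steel cradle, long leg on the long leg and short leg against the short leg, centred in its width, and press it firmly home with a push of about 15 N, without striking it hard. Then let go, leaving the other brackets in the lane and the things around undisturbed.

Things in the scene. Friction and masses are not known exactly. Their poses are not given: they have to be found in the camera images.
- lane_bed: Gravity lane of free rollers, sloping 24 degrees. Origin: mid-width, where the plane of the roller tops meets the inner face of the end stop. x runs up the lane (rollers to x = 294 mm), y across, z square off the rollers. The stop is 14 mm high above the rollers, 6 thick, 44 wide. Side cheeks rise 8 mm above the rollers, outer faces at y = +-37 mm.
- lane_bar (a point): Middle of the fixed cross bar over the lane (lane x = 70, z = 102 mm): 12 mm thick, along y, on posts 10 mm deep at y = +-37 to +-45 mm. A hand held vertical over the front bracket meets it; one leaned back along the lane's z passes in front of it. The front bracket's long leg reaches under it: draw the bracket forward over the stop before raising it.
- bracket1_mid (a point): Aluminium angle bracket, L section: legs 80 mm (along +x) and 60 mm (along +z), 6 mm thick, 60 mm wide (y), about 0.14 kg. Point: in the short leg, half-way up, mid-width; the outer corner lies at (-3, 0, -30) mm from it. FRONT one, to be taken: short leg at the stop, long leg up the lane, axes as the lane's. Grip its free end faces (60 mm apart along y), 40 mm above the rollers.
- bracket2_mid (a point): Second bracket, same shape and point. Its short leg presses on the rear edge of the first one's long leg and rubs on it as that is lifted. Rolls 80 mm down when the first is gone.
- bracket3_mid (a point): Third bracket, same shape and point, standing in the same way behind the second.
- cradle_angle: The nest: fixed steel angle. Origin: mid-width, inner corner of its V. x runs up its long leg (60 mm, 30 degrees above level), z up its short leg (45 mm), leaning to the robot; 44 mm wide (y). Rigid, and rough: a bracket does not slide into the corner by itself. A nested bracket has parallel axes, outer corner at this origin, mid point at (3, 0, 30) mm, 8 mm over at each end.
- driver: Bystander: black screwdriver lying on the bench, about 200 mm long.
- cleaner: Bystander: plain metal can, 48 mm across, 100 mm tall, standing; origin at its underside.
- tape: Bystander: roll of black tape lying flat, 84 mm across, 22 mm high; origin at its underside.
There are look-alikes about, which are no part of the job. What is shaped like the part that bears bracket2_mid but pink or red is not meant. There is more than one size of the part that bears cradle_angle; the job needs the smaller.

How it is judged:
By the outcome, as a careful person would: the job done as asked, in the order asked, and still so for the second after the job is handed in, with the robot touching nothing.
It also fails if it takes over 45 s, if anything falls off the work surface, if the arm or the gripper's body presses on something with over 40 N, if the wrist force passes 120 N, or if a joint passes its speed limit or range.

ROBOT

A 6-joint arm with a two-finger parallel gripper is mounted at the origin on the work surface. World frame = base frame: x ahead of the robot, y to its left, z up, the work surface at z = 0. Lengths are in m, angles in degrees, forces in N, time in s.
With the tool pointing down it reaches from about 0.225 to 0.725 m from the base axis. Payload 3.1 kg.
Tool frame: the origin (TCP) lies at the very end of the fingers, on their centre line; the grasp point (between the pads) lies 19 mm behind it (bot.pinch_z is the distance from the TCP to the grasp point, in m); z points along the fingers, y is the direction in which the jaws open and shut (so a half turn about z gives the same grasp; the last joint's range is limited). The gripper opens to 85 mm and grips with 20 to 120 N. Pads are 22 mm wide; open, the fingers measure 114 mm over their backs; the gripper's body (76 mm by 85 mm) begins 54 mm behind the grasp point. The pads swing forward as they close: fully open they stand 13 mm farther back than shut.
Start: joints at [63.896, 2.75, 5.684, 92.934, 0, 82.678], TCP at [0.169, 0.497, 0.231] pointing down, gripper open.
Joint ranges: [-166.93, 166.93], [-56.73, 111.36], [-69.38, 81.34], [-121.58, 131.49], [-85.45, 84.26], [-180, 180]. Speed limits (degrees/s): [159.86, 159.86, 180, 180, 180, 180].

INTERFACE

Orientations are given as a 3x3 rotation matrix whose columns are the frame's x, y, z axes.
In Python, from rig import bot gives the robot as it stands.
- The arm moves only by the shell command python3 -m handwheel 'ROWS' [OPENING] [FORCE]. ROWS is JSON, a list that holds one entry, the list of rows, each a list of 6 numbers: the shift along the world's x, y, z as a fraction of full scale, then the turn, a rotation vector about the world's x, y, z as a fraction of full scale. In form: [[[x, y, z, ax, ay, az], ...]]. A call has 1 to 20 rows; each row is the pose to reach, as a shift and turn from the pose measured when the call began, turning the shorter way round; what a row does not reach only later rows make up. Full scale, the value 1, is 0.2 m for a shift and 180 degrees for a turn. A row lasts 1/8 s, in which the tool goes at most 62.5 mm and 10.7 degrees, less where a joint would pass 70% of its speed; a pose out of reach is approached as far as the arm can. A call with a number of a shift or a turn outside -1 to 1 is refused whole. A call with a gripper value outside its range is refused whole. OPENING is the opening, from -1 (shut) to 1 (fully open), set as the call begins (- or left out, the last holds). The fingers move at their own pace and stop on an object; FORCE is the grip in N (left out, the last holds). Time passes only in rows, so rows that repeat a pose let the fingers close. It gives the time, the measured TCP pose, the force and the opening at its end, in the units of the state.
- bot.get_state(): the state, without advancing time (a new reading comes with each control period).
- bot.get_image(name): name is "side" or "top" or "wrist"; returns the picture (420x560x3 uint8, blue, green, red); there is no depth.
- bot.camera_params(name): a dict with "fx", "fy", "cx", "cy" (pixels), "k1" (the pictures are not rectified: a ray, as slopes to the right and down, at radius r is drawn at 1 + k1 r^2 times it, then the intrinsics apply), "rvec" (rotation vector, rad) and "tvec" (3), from world to camera coordinates, as OpenCV has them; the wrist camera has in their place "hand_eye" (4x4, takes a point from camera to tool coordinates, whose origin is the TCP and whose axes are the flange's). Camera axes: x right, y down, z forward; pixel columns grow to the right and rows downward; lengths in m; the calibration is good to about 2 mm. A picture is of the moment at which its call begins: read the wrist's pose just before it. camera_params takes no time and is no camera call.
- bot.close_job(): hands the job in, once; it reports no verdict.
The state is a dict: "clock": time; "joints": joint angles; "joint_vel": joint speeds; "effort": joint torques, N m; "tcp_pos": TCP position; "eef_rot": TCP orientation; "force": force on the tool from outside, world axes, zero at the start; "wrist_torque": the same for the moment, N m; "width": opening from 0.0 (shut) to 1.0 (fully open).
Only numpy, scipy, OpenCV 4.12 (cv2) and the standard library are available. Lean on these libraries where they do the work, as an engineer would, in place of code of your own. Each camera call takes 0.05 s, during which the arm holds its last target.

## Working session

There is one attempt and no reset: what is moved stays moved. The work goes in short steps, Python scripts to look and compute and a shell command to move; the robot and the scene stay as the last step left them, time stands still between calls to the robot, and variables do not carry over. Pictures are saved under pics/ and viewed, and the job is handed in when it is done.

```bash
ls; mkdir -p pics
python3 - <<'E'
from rig import bot
import cv2
s=bot.get_state()
for k,v in s.items(): print(k,v)
for n in ["side","top","wrist"]:
    cv2.imwrite(f"pics/{n}0.png",bot.get_image(n)); print(n,bot.camera_params(n))
E
```

```text
pics
clock 0.0
joints [ 6.38945803e+01  2.79320013e+00  5.58867044e+00  9.29328544e+01
 -7.28431065e-04  8.26771035e+01]
joint_vel [ 0.0008847   0.09769488  0.01426007 -0.06314315  0.04398545 -0.07832245]
effort [ 2.09844176e-03 -3.38778913e+01  3.20016932e+01  2.03627214e-02
  2.51243291e-04  1.05467688e-06]
tcp_pos [0.16878065 0.49646971 0.23008862]
eef_rot [[-9.46747368e-01  3.21975670e-01 -1.04367424e-03]
 [ 3.21977228e-01  9.46744952e-01 -2.15878698e-03]
 [ 2.93016432e-04 -2.37986523e-03 -9.99997125e-01]]
force [-0.23216066 -0.24710898 -0.63147898]
wrist_torque [ 0.06903116 -0.01374001  0.01375226]
width 0.9992196792317818
side {'fx': 401.42956774835466, 'fy': 401.42956774835466, 'cx': 280.1140509019961, 'cy': 212.35037708059102, 'k1': 0.024682099099590894, 'rvec': array([ 2.27474638, -0.90370657,  0.34416416]), 'tvec': array([-0.36763201,  0.33839124,  0.70076758])}
top {'fx': 535.8945521760614, 'fy': 535.8945521760614, 'cx': 277.2226714626794, 'cy': 211.60373822286638, 'k1': -0.19543820194886363, 'rvec': array([ 2.17377013, -2.16138962,  0.1385222 ]), 'tvec': array([-0.01691485,  0.49269496,  1.21729117])}
wrist {'fx': 329.84002001377695, 'fy': 329.84002001377695, 'cx': 277.77941888282373, 'cy': 203.60001920902553, 'k1': -0.08016961538391264, 'hand_eye': array([[-1.30176160e-04, -9.63696478e-01, -2.67000153e-01,
         6.71240635e-02],
       [ 9.99999991e-01, -1.16124283e-04, -6.84179241e-05,
        -3.18746879e-05],
       [ 3.49289111e-05, -2.67000159e-01,  9.63696484e-01,
        -1.42308213e-01],
       [ 0.00000000e+00,  0.00000000e+00,  0.00000000e+00,
         1.00000000e+00]])}
```

View pics/side0.png

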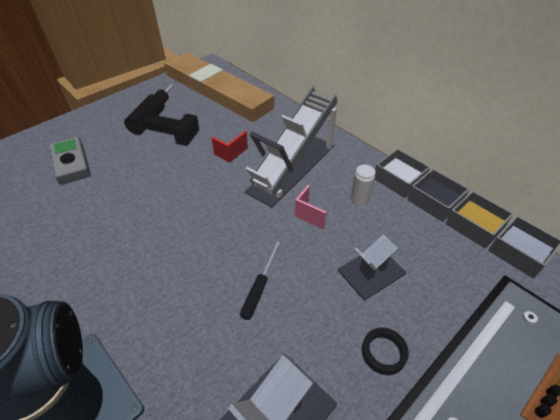

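View pics/top0.png

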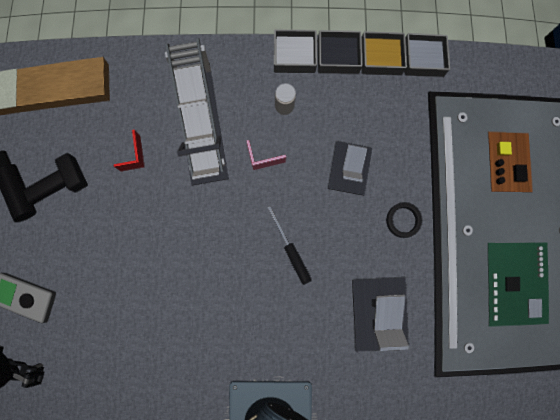

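View pics/wrist0.png

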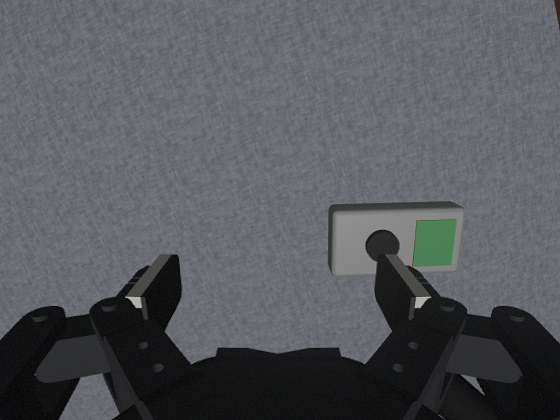

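```bash
cat > h.py <<'E'
import numpy as np, cv2
from rig import bot
from scipy.spatial.transform import Rotation as R
def cam(n,st=None):
    p=bot.camera_params(n)
    K=np.array([[p['fx'],0,p['cx']],[0,p['fy'],p['cy']],[0,0,1]])
    if n=='wrist':
        T=np.eye(4);T[:3,:3]=st['eef_rot'];T[:3,3]=st['tcp_pos'];M=T@p['hand_eye']
        Rw=M[:3,:3];o=M[:3,3]
    else:
        Rc=cv2.Rodrigues(p['rvec'])[0];Rw=Rc.T;o=-Rc.T@p['tvec']
    return K,p['k1'],Rw,o
def ray(c,uv):
    K,k1,Rw,o=c
    u=cv2.undistortPoints(np.array([[uv]],float),K,np.array([k1,0,0,0.]))[0,0]
    d=Rw@np.array([u[0],u[1],1]);return o,d/np.linalg.norm(d)
def proj(c,P):
    K,k1,Rw,o=c
    P=np.atleast_2d(P).astype(float)
    rv=cv2.Rodrigues(Rw.T)[0]
    return cv2.projectPoints(P,rv,-Rw.T@o,K,np.array([k1,0,0,0.]))[0][:,0]
def onplane(c,uv,z):
    o,d=ray(c,uv);return o+d*(z-o[2])/d[2]
def tri(cs,uvs):
    A=np.zeros((3,3));b=np.zeros(3);L=[]
    for c,uv in zip(cs,uvs):
        o,d=ray(c,uv);M=np.eye(3)-np.outer(d,d);A+=M;b+=M@o;L.append((o,d))
    P=np.linalg.solve(A,b)
    return P,[np.linalg.norm(np.cross(d,P-o)) for o,d in L]
def crop(img,x0,y0,w,h,s,fn):
    c=cv2.resize(img[y0:y0+h,x0:x0+w],None,fx=s,fy=s,interpolation=cv2.INTER_CUBIC)
    for i in range(0,w,10):
        cv2.putText(c,str(x0+i) if i%20==0 else '',(i*s,8),0,.35,(0,255,255),1);cv2.line(c,(i*s,8),(i*s,12),(0,255,255),1)
    for i in range(0,h,10):
        cv2.putText(c,str(y0+i) if i%20==0 else '',(0,i*s+4),0,.35,(0,255,255),1);cv2.line(c,(24,i*s),(28,i*s),(0,255,255),1)
    cv2.imwrite(fn,c)
E
python3 - <<'E'
from h import *
cs,ct=cam('side'),cam('top');print(cs[3],ct[3])
s=cv2.imread('pics/side0.png');t=cv2.imread('pics/top0.png')
crop(t,150,30,90,160,4 if 0 else 3,'pics/t_lane.png')
crop(s,230,80,120,130,4,'pics/s_lane.png')
crop(t,315,130,70,75,7,'pics/t_cr.png')
crop(s,325,220,95,85,7,'pics/s_cr.png')
for n,uv in dict(cradlebig=(392,315),cr=(352,162),lane=(205,165),laneTop=(185,50),tape=(404,220),driver=(298,262),can=(285,92),redL=(253,158)).items(): print(n,onplane(ct,uv,0.02))
E
```

```text
[ 0.1218551  -0.40462282  0.74977919] [3.49175135e-01 6.25054382e-04 1.26606026e+00]
cradlebig [ 0.25253893 -0.28334717  0.02      ]
cr [ 0.61397079 -0.19188397  0.02      ]
lane [0.60400344 0.15774259 0.02      ]
laneTop [0.89641521 0.21690932 0.02      ]
tape [ 0.47567885 -0.31482514  0.02      ]
driver [ 0.3763127  -0.06302751  0.02      ]
can [ 0.78630086 -0.03163164  0.02      ]
redL [0.62144893 0.04391427 0.02      ]
```

View pics/t_lane.png

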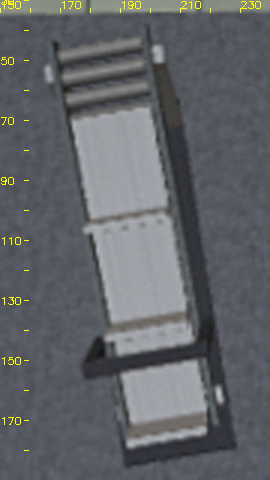

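View pics/s_lane.png

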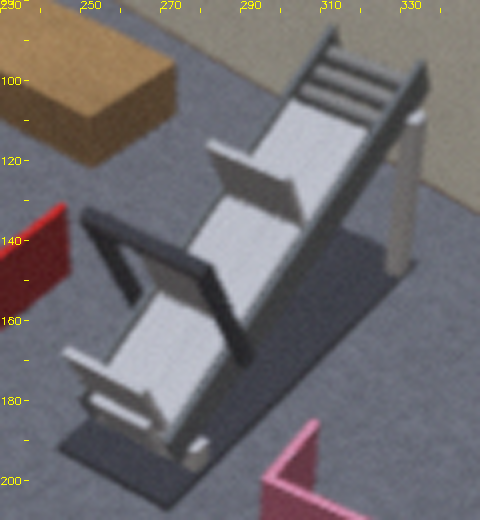

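View pics/t_cr.png

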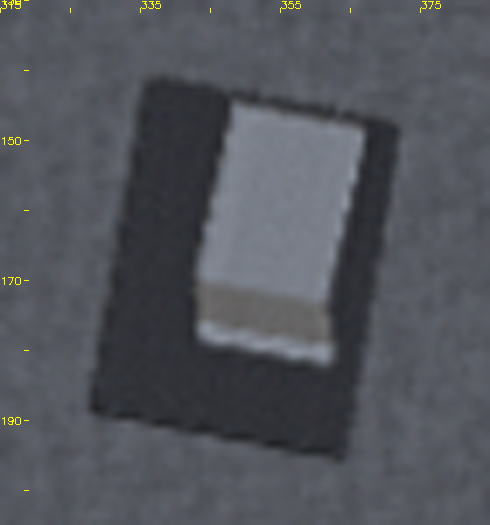

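View pics/s_cr.png

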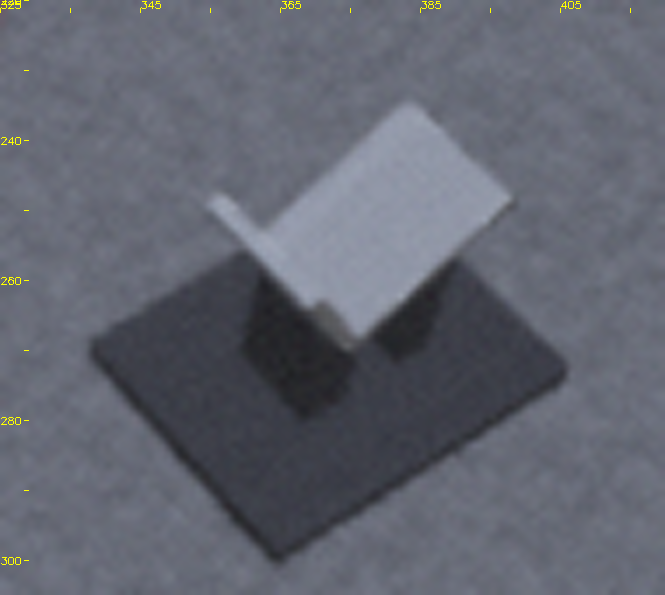

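Run:
```python
from h import *
cs,ct=cam('side'),cam('top')
pts=dict(b1L=((192.3,176.7),(246.2,167.7)),b1R=((219,173.3),(268.5,179.5)),
b3farL=((173.3,69.3),(303,105)),b3farR=((200,65.5),(322,112.5)),
b3topL=((178.5,107.5),(282.3,115.3)),b3topR=((206.5,103),(304,126)),
barL=((178.3,154),(250.7,132)),barR=((220,147.5),(282,147)),
crfarL=((348,143.9),(383.4,234.8)),crfarR=((366.8,148),(398.3,248.5)),
crnearL=((343,178.8),(355,248.5)),crnearR=((362,181.8),(375,270)),
)
P={}
for k,(t,s) in pts.items():
    p,e=tri([ct,cs],[t,s]);P[k]=p;print(k,p.round(4),np.round(e,4))
def f(a,b):
    d=P[b]-P[a];print(a,b,np.linalg.norm(d).round(4),(d/np.linalg.norm(d)).round(3), 'yaw',np.degrees(np.arctan2(d[1],d[0])).round(2))
f('b1L','b1R');f('b3farL','b3farR');f('b3topL','b3topR');f('b1L','b3topL');f('b1R','b3topR');f('barL','barR');f('crfarL','crfarR');f('crnearL','crnearR');f('crnearL','crfarL')
```

```text
b1L [0.5614 0.177  0.0931] [0.0012 0.0012]
b1R [0.5735 0.1158 0.0877] [0.0026 0.0026]
b3farL [0.7973 0.2205 0.1401] [0.0002 0.0002]
b3farR [0.8048 0.16   0.1435] [0.0002 0.0002]
b3topL [0.7008 0.2    0.1644] [0.0006 0.0006]
b3topR [0.7141 0.1397 0.1577] [0.0021 0.0021]
barL [0.5964 0.196  0.1704] [0.0003 0.0003]
barR [0.6117 0.1077 0.1696] [0.0009 0.0009]
crfarL [ 0.6419 -0.1731  0.0843] [0.0005 0.0005]
crfarR [ 0.6327 -0.2161  0.0868] [0. 0.]
crnearL [ 0.5596 -0.1597  0.0988] [0.001 0.001]
crnearR [ 0.5602 -0.2093  0.0751] [0.005 0.005]
b1L b1R 0.0626 [ 0.193 -0.978 -0.086] yaw -78.85
b3farL b3farR 0.061 [ 0.122 -0.991  0.055] yaw -82.96
b3topL b3topR 0.0621 [ 0.213 -0.971 -0.107] yaw -77.61
b1L b3topL 0.1583 [0.881 0.145 0.45 ] yaw 9.35
b1R b3topR 0.1589 [0.885 0.15  0.441] yaw 9.64
barL barR 0.0896 [ 0.171 -0.985 -0.009] yaw -80.18
crfarL crfarR 0.044 [-0.208 -0.976  0.057] yaw -102.02
crnearL crnearR 0.055 [ 0.011 -0.902 -0.431] yaw -89.31
crnearL crfarL 0.0846 [ 0.972 -0.159 -0.171] yaw -9.3
```

```bash
cat >> h.py <<'E'
def fr(yaw,sl):
    y=np.radians(yaw);a=np.radians(sl)
    x=np.array([np.cos(a)*np.cos(y),np.cos(a)*np.sin(y),np.sin(a)]);yy=np.array([-np.sin(y),np.cos(y),0])
    return np.c_[x,yy,np.cross(x,yy)]
def tool(F): return np.c_[-F[:,0],F[:,1],-F[:,2]]
def delta(P,Rt,st=None):
    st=st or bot.get_state()
    s=(np.asarray(P)-st['tcp_pos'])/0.2
    t=np.degrees(R.from_matrix(Rt@np.array(st['eef_rot']).T).as_rotvec())/180
    print('row',np.round(s,4),np.round(t,4),'mm',np.round(s*200,1),'deg',np.round(t*180,2),np.linalg.norm(t*180).round(1))
E
python3 - <<'E'
from h import *
F=fr(9.8,24)
top=(np.array([.5614,.177,.0931])+[.5735,.1158,.0877])/2
O=top-F@[0,0,.06];print('O',O)
delta(O+F@[.003,0,.150],tool(F))
E
```

```text
O [0.59149809 0.15055383 0.03558727]
row [ 1.8263 -1.7799 -0.2828] [-0.01   -0.1344  0.1565] mm [ 365.3 -356.   -56.6] deg [ -1.8  -24.2   28.18] 37.2
```

```bash
python3 -m handwheel '[[[0.2,-0.2,0.05,0,-0.02,0.02],[0.45,-0.45,0.05,0,-0.03,0.04],[0.7,-0.7,0.05,0,-0.05,0.06],[0.9,-0.9,0.05,0,-0.07,0.08],[0.9,-0.9,0.05,0,-0.07,0.08],[0.9,-0.9,0.05,0,-0.07,0.08]]]'
python3 - <<'E'
from h import *
F=fr(9.8,24)
O=np.array([.5915,.1505,.0356])
delta(O+F@[.003,0,.150],tool(F))
E
```

```text
clock: 0.9
tcp_pos: [0.3489, 0.3162, 0.2401]
eef_rot: [[-0.974, 0.073, 0.215], [0.08, 0.996, 0.026], [-0.212, 0.042, -0.976]]
force: [0.1, 0.4, -0.5]
width: 0.998
row [ 0.926  -0.878  -0.3314] [-0.0102 -0.066   0.0761] mm [ 185.2 -175.6  -66.3] deg [ -1.83 -11.88  13.69] 18.2
```

```bash
python3 -m handwheel '[[[0.25,-0.25,-0.05,0,-0.02,0.02],[0.5,-0.5,-0.1,0,-0.03,0.04],[0.75,-0.7,-0.2,-0.01,-0.05,0.06],[0.926,-0.878,-0.33,-0.01,-0.066,0.076],[0.926,-0.878,-0.33,-0.01,-0.066,0.076],[0.926,-0.878,-0.33,-0.01,-0.066,0.076],[0.926,-0.878,-0.33,-0.01,-0.066,0.076]]]'
python3 - <<'E'
from h import *
import json
st=bot.get_state();im=bot.get_image('wrist');cv2.imwrite('pics/w1.png',im)
json.dump({k:np.array(v).tolist() for k,v in st.items()},open('w1.json','w'));print(st['joints'])
E
```

```text
clock: 1.78
tcp_pos: [0.5342, 0.1426, 0.1756]
eef_rot: [[-0.899, -0.173, 0.402], [-0.157, 0.985, 0.072], [-0.408, 0.001, -0.913]]
force: [-0.9, 0.8, 0.4]
width: 1.002
[  7.33813316 -19.70443274 -24.82402476  60.83101493   1.13692869
  -2.33895168]
```

View pics/w1.png

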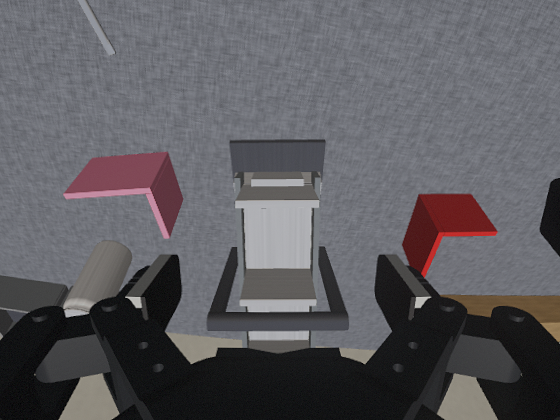

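Run:
```python
from h import *
im=cv2.imread('pics/w1.png')
crop(im,215,130,130,85,6,'pics/w1a.png')
crop(im,200,240,160,80,5,'pics/w1b.png')
```

```text
(no output)
```

View pics/w1a.png

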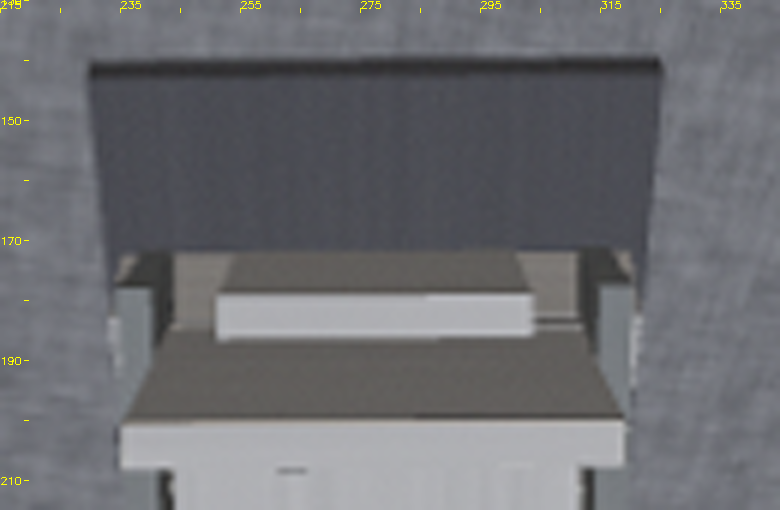

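View pics/w1b.png

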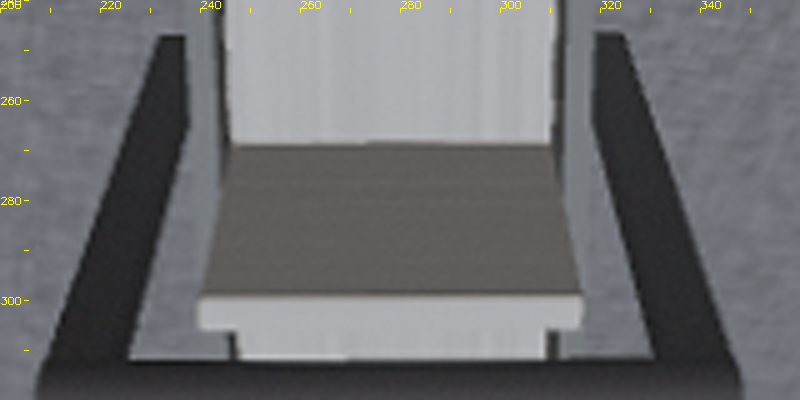

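Run:
```python
from h import *
import json
st=json.load(open('w1.json'));st={k:np.array(v) for k,v in st.items()}
c=cam('wrist',st);K,k1,Rw,o=c
obj=[(0,-30,60),(0,30,60),(6,-30,60),(6,30,60),(-6,-22,14),(-6,22,14),(80,-30,60),(80,30,60),(86,-30,60),(86,30,60),(80,-30,6),(80,30,6)]
px=[(235,200),(319.2,200),(235,208),(319.2,208),(251.2,178.8),(303.7,178.8),(239.6,299),(316.6,299),(239.6,306),(316.6,306),(246,268.7),(310.5,268.7)]
obj=np.array(obj)/1000.;px=np.array(px,float)
ok,rv,tv=cv2.solvePnP(obj,px,K,np.array([k1,0,0,0.]))
pr=cv2.projectPoints(obj,rv,tv,K,np.array([k1,0,0,0.]))[0][:,0]
print((pr-px).round(1).tolist())
F=Rw@cv2.Rodrigues(rv)[0];O=Rw@tv[:,0]+o
print(O,F.round(4)); print('yaw',np.degrees(np.arctan2(F[1,0],F[0,0])),'slope',np.degrees(np.arcsin(F[2,0])),'roll',np.degrees(np.arcsin(F[2,1])))
# rigid slope check: fixed 24 & roll 0, fit yaw+O
from scipy.optimize import least_squares
f=lambda q:(proj(c,q[:3]+obj@fr(q[3],24).T)-px).ravel()
r=least_squares(f,[*O,9.8]);print(r.x,np.sqrt(np.mean(r.fun**2)))
for n,im in(('top','top0'),('side','side0')):
    P=r.x[:3]+obj@fr(r.x[3],24).T
    print(n,proj(cam(n),P[[0,1,6,7]]).round(1).tolist())
```

```text
[[-0.1, -0.0], [0.2, -0.4], [0.2, 0.1], [-0.0, -0.3], [0.2, 0.5], [0.1, 0.2], [-0.2, 0.4], [-0.1, 0.3], [0.1, 0.1], [-0.4, -0.0], [0.2, -0.3], [-0.1, -0.5]]
[0.58550915 0.15143169 0.04140159] [[ 0.8957 -0.1817 -0.4057]
 [ 0.1635  0.9833 -0.0795]
 [ 0.4134  0.0048  0.9105]]
yaw 10.34554280792209 slope 24.418534460021913 roll 0.27665319449916986
[ 0.58491503  0.15109117  0.04178268 10.33706476] 0.3255099314787525
top [[218.6, 174.8], [192.1, 179.5], [211.9, 139.6], [184.9, 144.4]]
side [[264.7, 178.1], [244.9, 167.8], [283.1, 151.1], [263.2, 141.6]]
```

```bash
cat >> h.py <<'E'
LO=np.array([.5852,.1513,.0416]);LF=fr(10.34,24)
def lane(st=None):
    st=st or bot.get_state();print('TCP in lane mm',((st['tcp_pos']-LO)@LF*1000).round(1),'rot err deg',np.degrees(R.from_matrix(tool(LF).T@st['eef_rot']).as_rotvec()).round(2),'F',np.round(st['force'],1),'w',st['width'])
E
python3 - <<'E'
from h import *
lane()
delta(LO+LF@[.003,0,.080],tool(LF))
delta(LO+LF@[.003,0,.018],tool(LF))
E
```

```text
TCP in lane mm [  7.4   0.6 143.6] rot err deg [ 0.1  -0.11  0.38] F [0.7 0.5 0.2] w 0.9939529667029453
row [ 0.1079  0.0169 -0.2996] [-0.0005  0.0005  0.0022] mm [ 21.6   3.4 -59.9] deg [-0.09  0.1   0.39] 0.4
row [ 0.232   0.0395 -0.5828] [-0.0005  0.0005  0.0022] mm [  46.4    7.9 -116.6] deg [-0.09  0.1   0.39] 0.4
```

Candidates: front bracket grey in lane (wrist 277,200) – chosen; bracket 2 behind it (278,300); pink L (125,190) and red L (450,215) rejected. Cradle: small at top (352,162) – chosen; large (392,315) rejected. The close crop w1a confirmed the front bracket against the stop. Descending.

```bash
python3 -m handwheel '[[[0.04,0.006,-0.1,0,0,0.002],[0.108,0.017,-0.3,0,0,0.002],[0.14,0.025,-0.4,0,0,0.002],[0.18,0.032,-0.48,0,0,0.002],[0.21,0.036,-0.54,0,0,0.002],[0.232,0.039,-0.583,0,0,0.002],[0.232,0.039,-0.583,0,0,0.002],[0.232,0.039,-0.583,0,0,0.002]]]' 1
python3 - <<'E'
from h import *
st=bot.get_state();lane(st);delta(LO+LF@[.003,0,.018],tool(LF))
cv2.imwrite('pics/w2.png',bot.get_image('wrist'));cv2.imwrite('pics/s2.png',cv2.resize(bot.get_image('side')[80:260,180:420],None,fx=3,fy=3))
E
```

```text
clock: 2.82
tcp_pos: [0.5811, 0.1505, 0.06]
eef_rot: [[-0.898, -0.179, 0.403], [-0.163, 0.984, 0.074], [-0.409, 0.001, -0.912]]
force: [-0.7, -0.3, -0.5]
width: 1.002
TCP in lane mm [ 3.7 -0.  18.6] rot err deg [-0.05 -0.17  0.05] F [-0.7 -0.3 -0.5] w 1.0017591423800736
row [-0.002  -0.0003 -0.0039] [-0.0005  0.0009  0.0001] mm [-0.4 -0.1 -0.8] deg [-0.1   0.16  0.02] 0.2
```

View pics/w2.png

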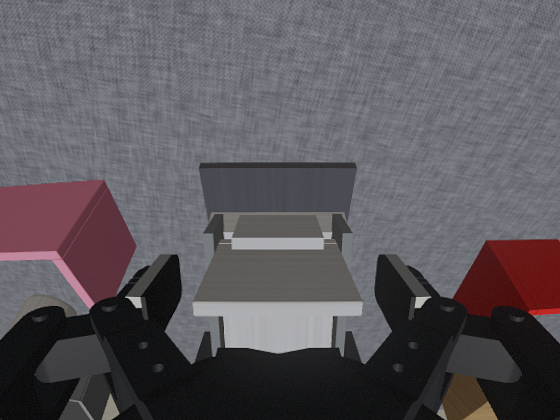

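View pics/s2.png

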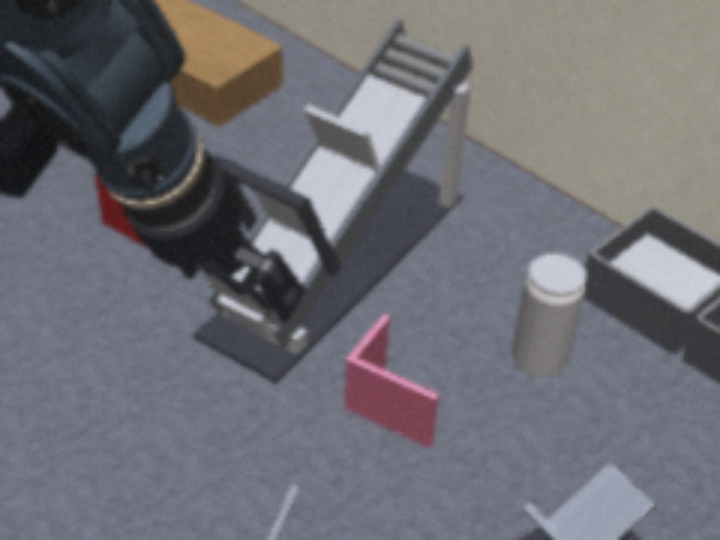

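```bash
python3 -m handwheel '[[[0,0,0,0,0,0],[0,0,0,0,0,0],[0,0,0,0,0,0],[0,0,0,0,0,0],[0,0,0,0,0,0],[0,0,0,0,0,0]]]' -1 60
python3 - <<'E'
from h import *
st=bot.get_state();lane(st)
im=bot.get_image('wrist');cv2.imwrite('pics/w3.png',im)
for z in(0,):
  print('lift20',(LF@[0,0,.02]/.2).round(4),'fwd95',(LF@[-.095,0,0]/.2).round(4))
E
```

```text
clock: 3.68
tcp_pos: [0.5815, 0.1504, 0.0613]
eef_rot: [[-0.897, -0.179, 0.404], [-0.163, 0.984, 0.074], [-0.411, 0.001, -0.912]]
force: [-5.0, -1.4, 6.0]
width: 0.693
TCP in lane mm [ 4.5 -0.2 19.5] rot err deg [-0.04 -0.25  0.06] F [-5.  -1.4  6. ] w 0.6934705983032271
lift20 [-0.04   -0.0073  0.0914] fwd95 [-0.4269 -0.0779 -0.1932]
```

View pics/w3.png

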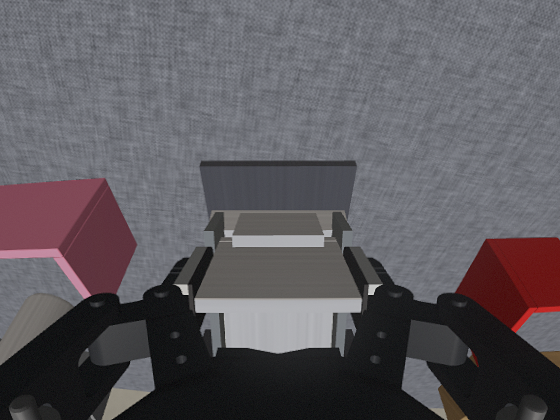

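```bash
python3 -m handwheel '[[[-0.01,-0.002,0.02,0,0,0],[-0.02,-0.0035,0.045,0,0,0],[-0.03,-0.0055,0.07,0,0,0],[-0.04,-0.0075,0.093,0,0,0],[-0.046,-0.0085,0.105,0,0,0],[-0.046,-0.0085,0.105,0,0,0],[-0.046,-0.0085,0.105,0,0,0]]]'
python3 - <<'E'
from h import *
st=bot.get_state();lane(st)
cv2.imwrite('pics/w4.png',bot.get_image('wrist'));cv2.imwrite('pics/s4.png',cv2.resize(bot.get_image('side')[80:260,180:420],None,fx=3,fy=3))
E
```

```text
clock: 4.6
tcp_pos: [0.5719, 0.1487, 0.0818]
eef_rot: [[-0.898, -0.179, 0.403], [-0.163, 0.984, 0.074], [-0.41, 0.001, -0.912]]
force: [-0.7, 0.1, -1.3]
width: 0.691
TCP in lane mm [ 3.9 -0.2 42.2] rot err deg [-0.04 -0.2   0.06] F [-0.7  0.1 -1.3] w 0.691392424959024
```

View pics/w4.png

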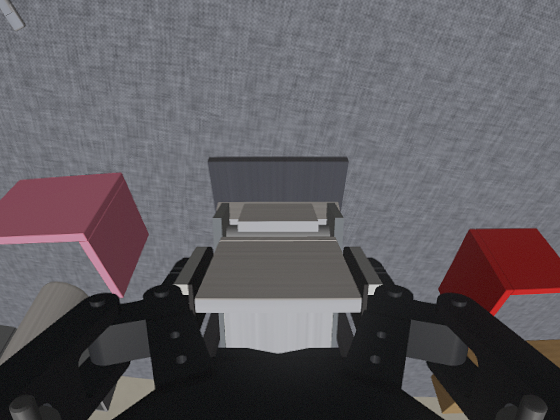

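View pics/s4.png

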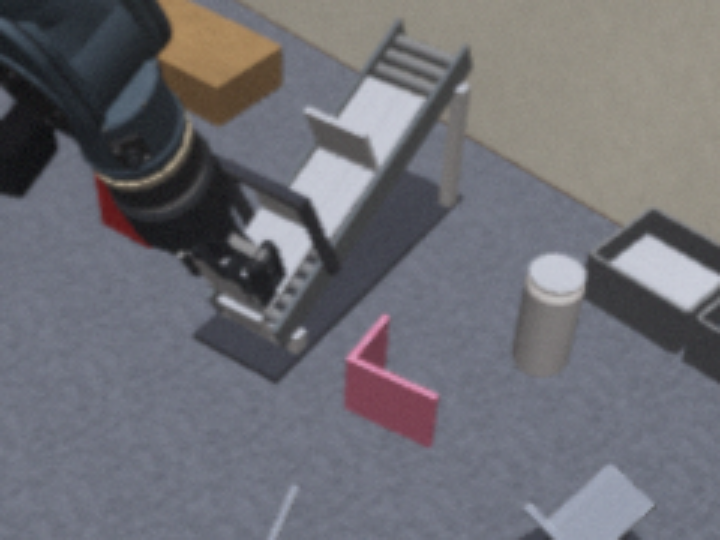

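```bash
python3 -m handwheel '[[[-0.02,-0.004,-0.009,0,0,0],[-0.06,-0.011,-0.027,0,0,0],[-0.1,-0.018,-0.045,0,0,0],[-0.14,-0.0255,-0.063,0,0,0],[-0.18,-0.033,-0.081,0,0,0],[-0.22,-0.04,-0.1,0,0,0],[-0.26,-0.047,-0.118,0,0,0],[-0.3,-0.055,-0.136,0,0,0],[-0.34,-0.062,-0.154,0,0,0],[-0.38,-0.069,-0.172,0,0,0],[-0.43,-0.078,-0.19,0,0,0],[-0.47,-0.086,-0.19,0,0,0],[-0.47,-0.086,-0.1,0,0,0],[-0.47,-0.086,0.1,0,0,0],[-0.47,-0.086,0.3,0,0,0],[-0.47,-0.086,0.4,0,0,0],[-0.47,-0.086,0.4,0,0,0]]]'
python3 - <<'E'
from h import *
st=bot.get_state();lane(st)
cv2.imwrite('pics/w5.png',bot.get_image('wrist'));cv2.imwrite('pics/s5.png',cv2.resize(bot.get_image('side')[80:260,180:420],None,fx=3,fy=3))
E
```

```text
clock: 6.82
tcp_pos: [0.4797, 0.1316, 0.1653]
eef_rot: [[-0.895, -0.179, 0.409], [-0.162, 0.984, 0.075], [-0.416, 0.001, -0.91]]
force: [0.4, 0.6, -2.0]
width: 0.693
TCP in lane mm [-47.7  -0.4 156.7] rot err deg [-0.02 -0.56  0.05] F [ 0.4  0.6 -2. ] w 0.6932280091903196
```

View pics/w5.png

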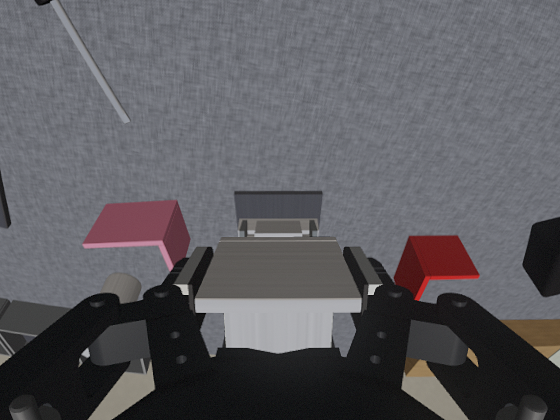

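View pics/s5.png

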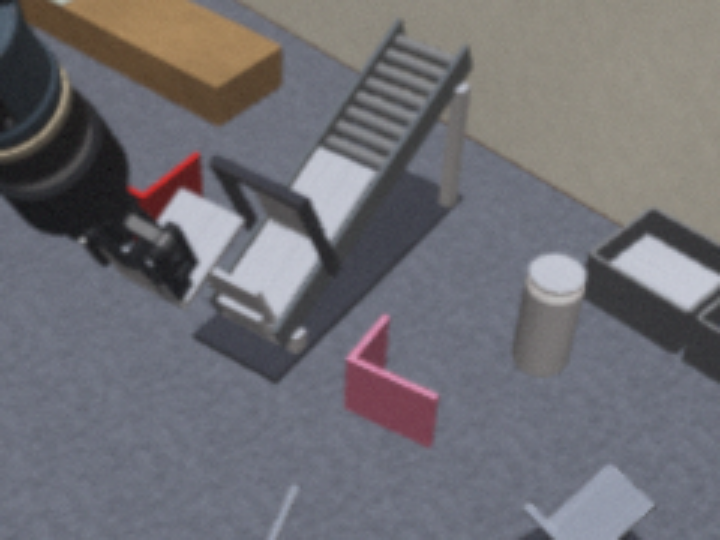

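Run:
```python
from h import *
F=fr(-11,30);O=np.array([.586,-.185,.056])
delta(O+F@[.035,0,.19],tool(F))
```

```text
row [ 0.2253 -1.5202  0.3852] [-0.0005 -0.0327 -0.1182] mm [  45.1 -304.    77. ] deg [ -0.1   -5.89 -21.28] 22.1
```

```bash
python3 -m handwheel '[[[0.02,-0.1,0.1,0,0,-0.01],[0.04,-0.3,0.2,0,-0.005,-0.025],[0.08,-0.5,0.3,0,-0.01,-0.04],[0.1,-0.7,0.38,0,-0.015,-0.055],[0.12,-0.85,0.38,0,-0.02,-0.07],[0.14,-0.95,0.38,0,-0.02,-0.08],[0.14,-0.95,0.38,0,-0.02,-0.08]]]';python3 - <<'E'
from h import *
F=fr(-11,30);O=np.array([.586,-.185,.056])
delta(O+F@[.035,0,.19],tool(F))
E
```

```text
clock: 7.8
tcp_pos: [0.5044, -0.0594, 0.2342]
eef_rot: [[-0.885, 0.074, 0.46], [0.065, 0.997, -0.035], [-0.462, -0.001, -0.887]]
force: [-0.4, -0.1, -1.0]
width: 0.692
row [ 0.0906 -0.5665  0.0192] [-0.0014 -0.0139 -0.0376] mm [  18.1 -113.3    3.8] deg [-0.26 -2.5  -6.77] 7.2
```

```bash
python3 -m handwheel '[[[0.03,-0.2,0.01,0,-0.005,-0.012],[0.06,-0.4,0.015,0,-0.01,-0.026],[0.09,-0.566,0.019,-0.001,-0.014,-0.038],[0.09,-0.566,0.019,-0.001,-0.014,-0.038],[0.09,-0.566,0.019,-0.001,-0.014,-0.038],[0.09,-0.566,0.019,-0.001,-0.014,-0.038],[0.09,-0.566,0.019,-0.001,-0.014,-0.038]]]';python3 - <<'E'
from h import *
import json
st=bot.get_state();im=bot.get_image('wrist');cv2.imwrite('pics/w6.png',im)
json.dump({k:np.array(v).tolist() for k,v in st.items()},open('w6.json','w'))
E
```

```text
clock: 8.68
tcp_pos: [0.5225, -0.1716, 0.2381]
eef_rot: [[-0.85, 0.19, 0.491], [0.166, 0.982, -0.094], [-0.5, 0.002, -0.866]]
force: [0.2, 0.2, -1.6]
width: 0.689
```

View pics/w6.png

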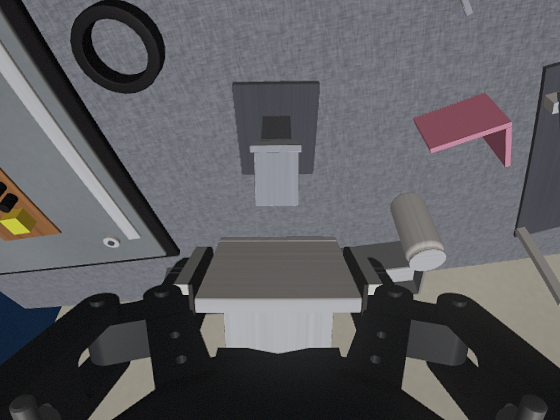

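Run:
```python
from h import *
im=cv2.imread('pics/w6.png')
crop(im,225,75,100,140,5,'pics/w6a.png')
```

```text
(no output)
```

View pics/w6a.png

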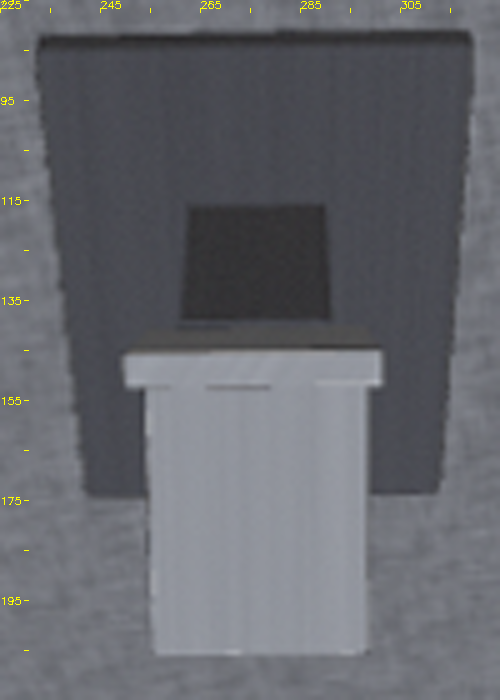

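```bash
cat > fitc.py <<'E'
from h import *
import json
from scipy.optimize import least_squares
def fit(js,px,sl=30):
    st=json.load(open(js));st={k:np.array(v) for k,v in st.items()}
    c=cam('wrist',st)
    obj=np.array([(0,-22,45),(0,22,45),(60,-22,0),(60,22,0)])/1000.
    px=np.array(px,float)
    r=least_squares(lambda q:(proj(c,q[:3]+obj@fr(q[3],sl).T)-px).ravel(),[.586,-.185,.056,-11])
    print('fit30',r.x.round(4),r.fun.round(2))
    r2=least_squares(lambda q:(proj(c,q[:3]+obj@fr(q[3],q[4]).T)-px).ravel(),[.586,-.185,.056,-11,30])
    print('free slope',r2.x.round(4),r2.fun.round(2))
    return r.x
E
python3 - <<'E'
from fitc import *
x=fit('w6.json',[(249.6,152),(301.4,152),(255.8,206),(298.5,206)])
F=fr(x[3],30);P=x[:3]+np.array([(0,22,45),(0,-22,45),(60,22,0),(60,-22,0)])/1000@F.T
for n in('top','side'):print(n,proj(cam(n),P).round(1).tolist())
delta(x[:3]+F@[.035,0,.12],tool(F))
E
```

```text
fit30 [  0.5819  -0.1846   0.0628 -10.1748] [-0.03  0.44  0.26 -0.2  -0.3   0.09  0.01 -0.38]
free slope [  0.5833  -0.1849   0.0614 -10.1692  30.5424] [ 0.15  0.33  0.08 -0.32 -0.2   0.23 -0.08 -0.24]
top [[343.1, 176.5], [362.5, 180.1], [348.0, 145.3], [367.0, 148.9]]
side [[355.7, 246.4], [370.5, 261.7], [382.6, 233.2], [397.6, 247.5]]
row [ 0.1508 -0.0377 -0.2695] [-0.0004  0.0002  0.0045] mm [ 30.2  -7.5 -53.9] deg [-0.08  0.04  0.82] 0.8
```

```bash
python3 -m handwheel '[[[0.03,-0.01,-0.06,0,0,0.001],[0.08,-0.02,-0.15,0,0,0.003],[0.12,-0.03,-0.22,0,0,0.0045],[0.15,-0.038,-0.27,0,0,0.0045],[0.15,-0.038,-0.27,0,0,0.0045],[0.15,-0.038,-0.27,0,0,0.0045]]]';python3 - <<'E'
from h import *
import json
st=bot.get_state();im=bot.get_image('wrist');cv2.imwrite('pics/w7.png',im)
json.dump({k:np.array(v).tolist() for k,v in st.items()},open('w7.json','w'))
crop(im,190,100,180,145,4,'pics/w7a.png')
E
```

```text
clock: 9.48
tcp_pos: [0.5528, -0.1795, 0.1847]
eef_rot: [[-0.852, 0.177, 0.493], [0.154, 0.984, -0.088], [-0.501, 0.001, -0.865]]
force: [-0.1, 0.2, -0.5]
width: 0.688
```

View pics/w7a.png

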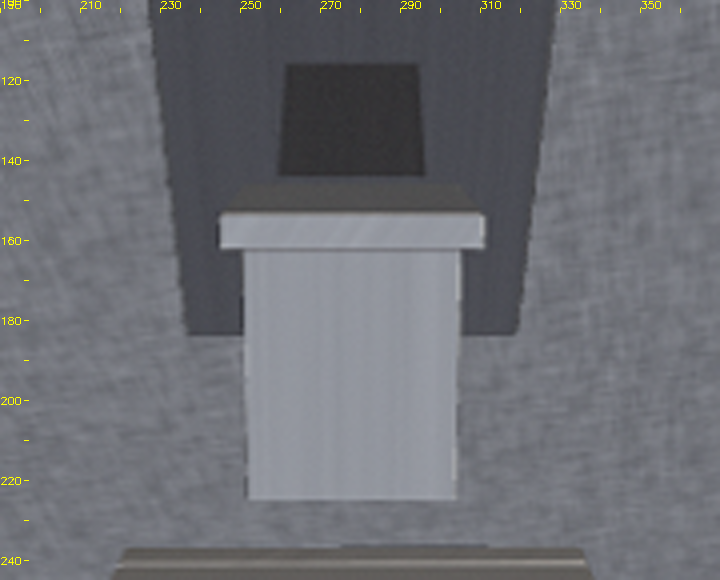

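Run:
```python
from fitc import *
x=fit('w7.json',[(245,162),(311.2,162),(251.8,224.8),(304.2,224.8)])
im=cv2.imread('pics/w7.png');crop(im,180,230,200,90,4,'pics/w7b.png')
```

```text
fit30 [  0.5823  -0.1846   0.062  -10.2065] [ 0.05 -0.07 -0.04 -0.09  0.16  0.11 -0.17  0.08]
free slope [  0.5817  -0.1845   0.0624 -10.2062  29.7642] [-0.06  0.01  0.07 -0.02  0.11  0.02 -0.12 -0.01]
```

View pics/w7b.png

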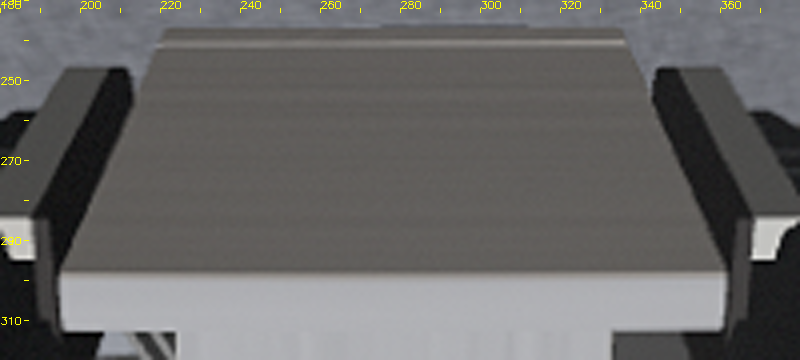

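Run:
```python
from h import *
p=bot.camera_params('wrist');K=np.array([[p['fx'],0,p['cx']],[0,p['fy'],p['cy']],[0,0,1]]);H=p['hand_eye']
obj=np.array([(0,-30,60),(0,30,60),(6,-30,60),(6,30,60),(0,-30,0),(0,30,0)])/1000.
px=np.array([(195.3,297.8),(361.5,297.8),(195.3,312.8),(361.5,312.8),(221.3,237),(335.6,237)])
ok,rv,tv=cv2.solvePnP(obj,px,K,np.array([p['k1'],0,0,0.]))
pr=cv2.projectPoints(obj,rv,tv,K,np.array([p['k1'],0,0,0.]))[0][:,0];print((pr-px).round(1).tolist())
Rb=H[:3,:3]@cv2.Rodrigues(rv)[0];t=H[:3,:3]@tv[:,0]+H[:3,3]
print('corner in tool mm',(t*1000).round(1)); print('rot vs nominal',np.degrees(R.from_matrix(np.diag([-1,1,-1])@Rb).as_rotvec()).round(2))
```

```text
[[-0.8, 0.3], [0.8, 0.3], [0.5, -0.3], [-0.5, -0.3], [0.6, 0.0], [-0.6, -0.0]]
corner in tool mm [ 3.7  0.2 21. ]
rot vs nominal [0.12 0.04 0.07]
```

```bash
cat >> h.py <<'E'
CO=np.array([.5823,-.1846,.062]);CF=fr(-10.2,30);G=np.array([.0039,-.0002,.0202])
def cr(st=None,b=None):
    st=st or bot.get_state();b=np.zeros(3) if b is None else b
    print('bracket corner in cradle mm',(((st['tcp_pos']-CO)@CF-G)*1000).round(2),'rot err',np.degrees(R.from_matrix(tool(CF).T@st['eef_rot']).as_rotvec()).round(2),'Fcr',((st['force']-b)@CF).round(1),'w',st['width'])
def to(p,st=None): delta(CO+CF@(np.array(p)/1000+G),tool(CF),st)
E
python3 - <<'E'
from h import *
cr();to([14,0,40]);to([10,0,10])
E
```

```text
bracket corner in cradle mm [ 3.1850e+01 -1.0000e-01  1.0141e+02] rot err [-0.05 -0.11  0.01] Fcr [-1.2  0.1 -1.2] w 0.6884002030450349
row [ 0.0751 -0.013  -0.3105] [-0.0002  0.0007 -0.0001] mm [ 15.   -2.6 -62.1] deg [-0.03  0.12 -0.02] 0.1
row [ 0.1319 -0.0232 -0.4504] [-0.0002  0.0007 -0.0001] mm [ 26.4  -4.6 -90.1] deg [-0.03  0.12 -0.02] 0.1
```

```bash
python3 -m handwheel '[[[0.02,-0.003,-0.07,0,0,0],[0.05,-0.008,-0.18,0,0,0],[0.075,-0.013,-0.26,0,0.0007,0],[0.085,-0.015,-0.32,0,0.0007,0],[0.1,-0.018,-0.36,0,0.0007,0],[0.12,-0.021,-0.41,0,0.0007,0],[0.132,-0.023,-0.45,0,0.0007,0],[0.132,-0.023,-0.45,0,0.0007,0],[0.132,-0.023,-0.45,0,0.0007,0],[0.132,-0.023,-0.45,0,0.0007,0]]]';python3 - <<'E'
from h import *
cr();print(bot.get_state()['force'])
im=bot.get_image('wrist');cv2.imwrite('pics/w8.png',im);cv2.imwrite('pics/s8.png',cv2.resize(bot.get_image('side')[170:330,280:480],None,fx=4,fy=4,interpolation=cv2.INTER_CUBIC))
cr();print(bot.get_state()['force'])
to([3,0,3])
E
```

```text
clock: 10.78
tcp_pos: [0.5797, -0.1844, 0.096]
eef_rot: [[-0.852, 0.177, 0.493], [0.153, 0.984, -0.088], [-0.501, 0.0, -0.866]]
force: [0.3, -0.3, -0.3]
width: 0.689
bracket corner in cradle mm [10.85 -0.11 10.58] rot err [-0.01 -0.06 -0.01] Fcr [ 0.1 -0.3 -0.4] w 0.6886757639491959
[ 0.2586833  -0.3043512  -0.29979302]
bracket corner in cradle mm [10.64 -0.1  10.48] rot err [-0.02 -0.04 -0.  ] Fcr [-0.6  0.9 -1.4] w 0.6881724813877873
[ 0.30352185  0.81438535 -1.52153016]
row [-0.0141  0.003  -0.0515] [-0.      0.0002 -0.0001] mm [ -2.8   0.6 -10.3] deg [-0.01  0.04 -0.01] 0.0
```

View pics/s8.png

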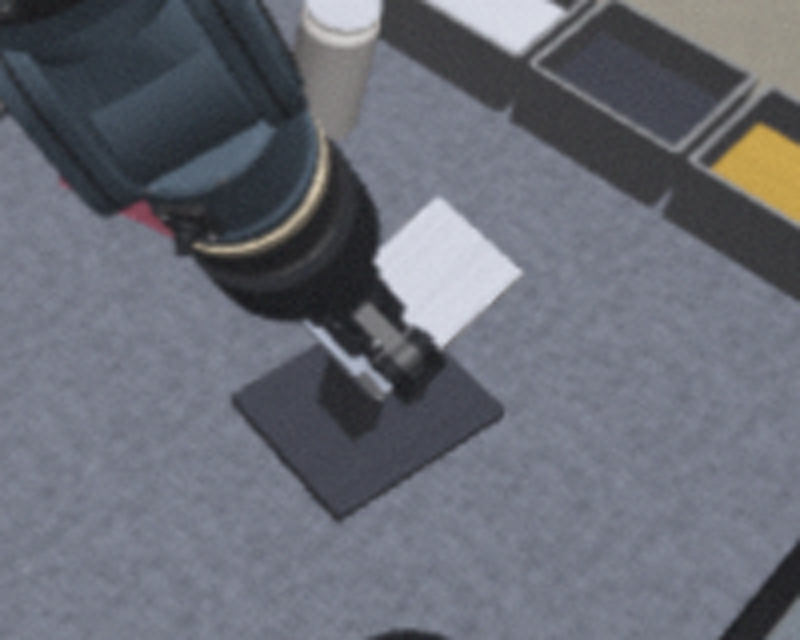

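View pics/w8.png

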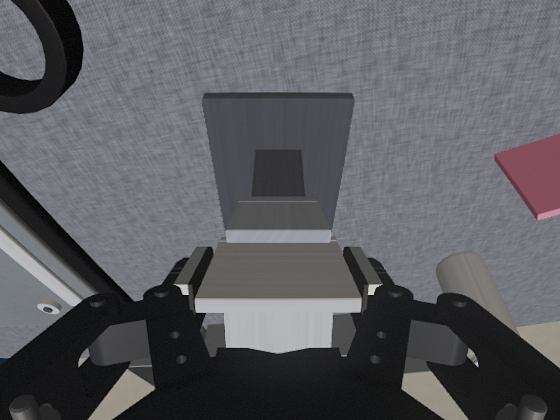

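```bash
python3 -m handwheel '[[[-0.004,0.001,-0.013,0,0,0],[-0.008,0.002,-0.028,0,0,0],[-0.011,0.0025,-0.042,0,0,0],[-0.014,0.003,-0.0515,0,0,0],[-0.014,0.003,-0.0515,0,0,0],[-0.014,0.003,-0.0515,0,0,0]]]';python3 - <<'E'
from h import *
cr()
to([0,0,0])
E
```

```text
clock: 11.62
tcp_pos: [0.5768, -0.1839, 0.0857]
eef_rot: [[-0.852, 0.177, 0.493], [0.153, 0.984, -0.088], [-0.501, 0.0, -0.866]]
force: [-0.6, -0.0, -1.6]
width: 0.693
bracket corner in cradle mm [ 3.16 -0.03  3.05] rot err [-0.02 -0.05 -0.01] Fcr [-1.3 -0.1 -1.1] w 0.6933034719065249
row [-0.0059  0.0012 -0.0211] [ 0.      0.0003 -0.0001] mm [-1.2  0.2 -4.2] deg [ 0.    0.06 -0.01] 0.1
```

```bash
python3 -m handwheel '[[[0.0013,-0.0002,-0.0022,0,0,0],[0.0025,-0.0004,-0.0043,0,0,0],[0.0037,-0.0007,-0.0065,0,0,0],[0.005,-0.0009,-0.0087,0,0,0],[0.005,-0.0009,-0.0087,0,0,0]]]';python3 - <<'E'
from h import *
cr()
E
```

```text
clock: 12.25
tcp_pos: [0.5778, -0.184, 0.0838]
eef_rot: [[-0.852, 0.177, 0.493], [0.153, 0.984, -0.088], [-0.501, 0.0, -0.866]]
force: [1.2, 0.4, -2.1]
width: 0.687
bracket corner in cradle mm [3.08 0.   0.96] rot err [-0.02 -0.05 -0.01] Fcr [-0.1  0.6 -2.4] w 0.6872825325306655
```

```bash
python3 -m handwheel '[[[0.0013,-0.0002,-0.0022,0,0,0],[0.0025,-0.0004,-0.0043,0,0,0],[0.0025,-0.0004,-0.0043,0,0,0]]]';python3 - <<'E'
from h import *
cr()
E
python3 -m handwheel '[[[0.0013,-0.0002,-0.0022,0,0,0],[0.0025,-0.0004,-0.0043,0,0,0],[0.0025,-0.0004,-0.0043,0,0,0]]]';python3 - <<'E'
from h import *
cr()
E
```

```text
clock: 12.62
tcp_pos: [0.5783, -0.1841, 0.0829]
eef_rot: [[-0.852, 0.177, 0.493], [0.153, 0.984, -0.088], [-0.501, 0.0, -0.866]]
force: [-0.3, 0.0, -2.4]
width: 0.687
bracket corner in cradle mm [ 3.05  0.   -0.08] rot err [-0.02 -0.04 -0.  ] Fcr [-1.5 -0.  -1.9] w 0.6872050551384192
clock: 13.0
tcp_pos: [0.5787, -0.1842, 0.0821]
eef_rot: [[-0.852, 0.177, 0.493], [0.153, 0.984, -0.088], [-0.5, 0.0, -0.866]]
force: [-1.9, 0.3, 0.1]
width: 0.69
bracket corner in cradle mm [ 3.02 -0.   -0.95] rot err [-0.02 -0.03 -0.01] Fcr [-1.6 -0.1  1.1] w 0.6900627348221262
```

```bash
python3 -m handwheel '[[[-0.0021,0.0004,-0.0012,0,0,0],[-0.0043,0.0008,-0.0025,0,0,0],[-0.0064,0.0012,-0.0037,0,0,0],[-0.0085,0.0015,-0.005,0,0,0],[-0.0085,0.0015,-0.005,0,0,0]]]';python3 - <<'E'
from h import *
cr()
E
python3 -m handwheel '[[[-0.0021,0.0004,-0.0012,0,0,0],[-0.0043,0.0008,-0.0025,0,0,0],[-0.0043,0.0008,-0.0025,0,0,0]]]';python3 - <<'E'
from h import *
cr()
E
```

```text
clock: 13.62
tcp_pos: [0.577, -0.1838, 0.0812]
eef_rot: [[-0.852, 0.177, 0.493], [0.153, 0.984, -0.088], [-0.501, 0.0, -0.866]]
force: [-0.2, 0.5, -0.6]
width: 0.693
bracket corner in cradle mm [ 1.06  0.03 -0.95] rot err [-0.02 -0.04 -0.01] Fcr [-0.5  0.4 -0.3] w 0.6927931481827114
clock: 14.0
tcp_pos: [0.5768, -0.1838, 0.0813]
eef_rot: [[-0.851, 0.177, 0.494], [0.153, 0.984, -0.089], [-0.502, 0.0, -0.865]]
force: [3.2, 0.1, -1.2]
width: 0.689
bracket corner in cradle mm [ 0.98 -0.01 -0.71] rot err [-0.02 -0.14 -0.02] Fcr [ 2.1  0.7 -2.6] w 0.6889374615019184
```

```bash
python3 -m handwheel '[[[-0.0005,0.0001,-0.0034,0,0,0],[-0.001,0.0002,-0.005,0,0,0],[-0.0018,0.0003,-0.0068,0,0,0],[-0.0018,0.0003,-0.0068,0,0,0],[-0.0018,0.0003,-0.0068,0,0,0]]]';python3 - <<'E'
from h import *
cr();s=bot.get_state();print(np.round(s['force']@CF,1),s['wrist_torque'])
E
```

```text
clock: 14.62
tcp_pos: [0.5771, -0.184, 0.0809]
eef_rot: [[-0.85, 0.177, 0.496], [0.152, 0.984, -0.089], [-0.503, -0.0, -0.864]]
force: [0.1, 1.3, 4.3]
width: 0.691
bracket corner in cradle mm [ 1.   -0.11 -1.16] rot err [-0.01 -0.23 -0.03] Fcr [2.  1.3 3.8] w 0.690688290662997
[2.  1.3 3.8] [0.20077153 0.10472546 0.01639782]
```

```bash
python3 -m handwheel '[[[-0.0009,0.0002,-0.0034,0,0,0],[-0.0018,0.0003,-0.0068,0,0,0],[-0.0027,0.0005,-0.0102,0,0,0],[-0.0035,0.0006,-0.0137,0,0,0],[-0.0035,0.0006,-0.0137,0,0,0],[-0.0035,0.0006,-0.0137,0,0,0]]]';python3 - <<'E'
from h import *
cr();s=bot.get_state();print(s['wrist_torque'])
im=bot.get_image('wrist');cv2.imwrite('pics/w9.png',im);crop(im,180,170,200,150,4,'pics/w9a.png')
cr()
E
```

```text
clock: 15.38
tcp_pos: [0.5771, -0.184, 0.0809]
eef_rot: [[-0.849, 0.176, 0.498], [0.152, 0.984, -0.089], [-0.506, -0.0, -0.863]]
force: [-7.9, 3.6, 12.7]
width: 0.686
bracket corner in cradle mm [ 1.06 -0.09 -1.21] rot err [-0.01 -0.38 -0.05] Fcr [-0.9  2.1 15.2] w 0.6862405076063761
[0.59805855 0.66839645 0.14481273]
bracket corner in cradle mm [ 1.09 -0.12 -1.2 ] rot err [-0.01 -0.38 -0.05] Fcr [-1.3  1.7 16.2] w 0.6885846696824549
```

View pics/w9a.png

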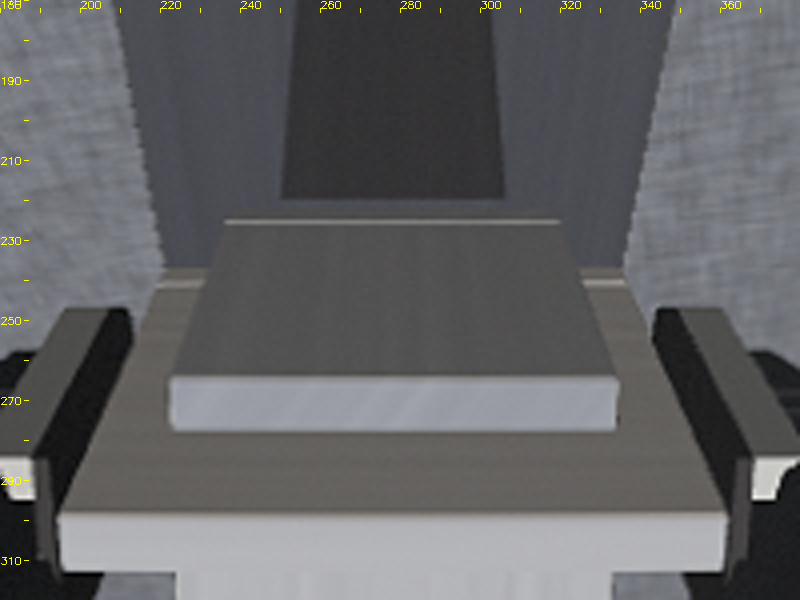

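Run:
```python
from h import *
p=bot.camera_params('wrist');K=np.array([[p['fx'],0,p['cx']],[0,p['fy'],p['cy']],[0,0,1]]);D=np.array([p['k1'],0,0,0.])
obj=np.array([(0,-30,60),(0,30,60),(6,-30,60),(6,30,60),(0,-30,0),(0,30,0)])/1000.
px=np.array([(194.8,298),(361.5,298),(194.8,313),(361.5,313),(221,237),(335.8,237)])
ok,rv,tv=cv2.solvePnP(obj,px,K,D)
print((cv2.projectPoints(obj,rv,tv,K,D)[0][:,0]-px).round(1).tolist())
for d in [(0,0),(0,1),(0,2),(0,3),(1,0),(2,0)]:
    q=np.array([(-d[0],-22,45+d[1]),(-d[0],22,45+d[1])])/1000.
    print(d,cv2.projectPoints(q,rv,tv,K,D)[0][:,0].round(1).tolist())
```

```text
[[-0.8, 0.3], [0.8, 0.3], [0.5, -0.3], [-0.5, -0.2], [0.7, 0.0], [-0.7, -0.0]]
(0, 0) [[223.0, 278.2], [333.4, 278.2]]
(0, 1) [[222.6, 279.4], [333.8, 279.4]]
(0, 2) [[222.2, 280.6], [334.2, 280.6]]
(0, 3) [[221.7, 281.9], [334.6, 281.9]]
(1, 0) [[222.8, 275.9], [333.5, 275.9]]
(2, 0) [[222.7, 273.7], [333.7, 273.7]]
```

```bash
python3 -m handwheel '[[[-0.003,0.0005,-0.003,0,0,0],[-0.006,0.001,-0.006,0,0,0],[-0.009,0.0016,-0.009,0,0,0],[-0.011,0.002,-0.013,0,0,0],[-0.0133,0.0024,-0.0165,0,0,0],[-0.0133,0.0024,-0.0165,0,0,0],[-0.0133,0.0024,-0.0165,0,0,0]]]';python3 - <<'E'
from h import *
cr();s=bot.get_state();print(s['wrist_torque'])
E
```

```text
clock: 16.3
tcp_pos: [0.5772, -0.184, 0.081]
eef_rot: [[-0.846, 0.175, 0.504], [0.15, 0.985, -0.09], [-0.512, -0.001, -0.859]]
force: [3.9, 1.3, 7.8]
width: 0.691
bracket corner in cradle mm [ 1.14 -0.12 -1.14] rot err [-0.03 -0.77 -0.12] Fcr [7. 2. 5.] w 0.6914485643370207
[ 0.34781617 -0.87710501  0.13572474]
```

```bash
python3 -m handwheel '[[[0,0,-0.003,0.0003,0.0015,0],[0.0003,0,-0.006,0.0005,0.003,0],[0.0005,0,-0.009,0.0008,0.0042,0],[0.0007,0,-0.0112,0.0008,0.0042,0],[0.0007,0,-0.0112,0.0008,0.0042,0],[0.0007,0,-0.0112,0.0008,0.0042,0]]]';python3 - <<'E'
from h import *
cr();s=bot.get_state();print(s['wrist_torque'])
E
```

```text
clock: 17.05
tcp_pos: [0.5772, -0.184, 0.081]
eef_rot: [[-0.852, 0.175, 0.493], [0.151, 0.985, -0.088], [-0.501, -0.001, -0.866]]
force: [-9.7, 4.7, 15.9]
width: 0.686
bracket corner in cradle mm [ 1.15 -0.14 -1.23] rot err [-0.02 -0.04 -0.12] Fcr [-1.   2.9 19. ] w 0.686354020709471
[0.67271155 0.59721472 0.17079422]
```

```bash
python3 -m handwheel '[[[-0.002,0.0004,-0.004,0,0.0004,0],[-0.004,0.0008,-0.008,0.0001,0.0008,0],[-0.006,0.0011,-0.012,0.0002,0.0012,0],[-0.008,0.0014,-0.0155,0.0003,0.0017,0],[-0.0095,0.0017,-0.0183,0.0003,0.0017,0],[-0.0095,0.0017,-0.0183,0.0003,0.0017,0],[-0.0095,0.0017,-0.0183,0.0003,0.0017,0]]]';python3 - <<'E'
from h import *
cr();s=bot.get_state();print(s['wrist_torque'])
im=bot.get_image('wrist');cv2.imwrite('pics/w10.png',im);crop(im,180,170,200,150,4,'pics/w10a.png')
E
```

```text
clock: 17.92
tcp_pos: [0.577, -0.1841, 0.0808]
eef_rot: [[-0.853, 0.175, 0.492], [0.151, 0.985, -0.088], [-0.5, -0.001, -0.866]]
force: [-5.8, 4.1, 14.8]
width: 0.687
bracket corner in cradle mm [ 0.89 -0.23 -1.23] rot err [-0.02  0.   -0.15] Fcr [ 1.8  3.  16. ] w 0.687364343313311
[ 0.51801086 -0.15717972  0.12381985]
```

View pics/w10a.png

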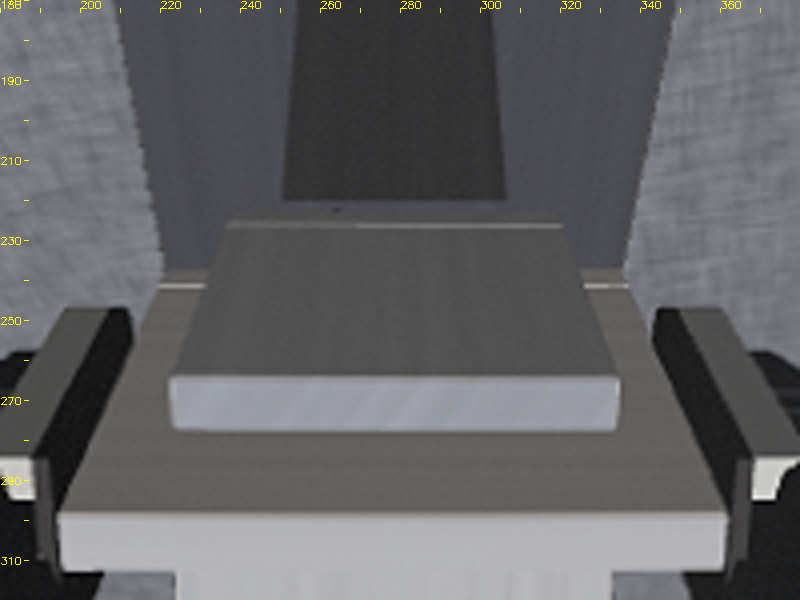

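```bash
python3 -m handwheel '[[[0,0,0,0,0,0],[0,0,0,0,0,0]]]';python3 - <<'E'
from h import *
cr()
E
python3 -m handwheel '[[[0,0,0,0,0,0],[0,0,0,0,0,0],[0,0,0,0,0,0],[0,0,0,0,0,0],[0,0,0,0,0,0]]]' 1;python3 - <<'E'
from h import *
cr()
im=bot.get_image('wrist');cv2.imwrite('pics/w11.png',im)
E
```

```text
clock: 18.23
tcp_pos: [0.577, -0.1841, 0.0809]
eef_rot: [[-0.853, 0.175, 0.492], [0.151, 0.985, -0.088], [-0.5, -0.001, -0.866]]
force: [-0.1, 0.1, 7.0]
width: 0.687
bracket corner in cradle mm [ 0.93 -0.23 -1.15] rot err [-0.02  0.   -0.16] Fcr [3.4 0.1 6.1] w 0.6873030589525356
clock: 18.85
tcp_pos: [0.5768, -0.1841, 0.0807]
eef_rot: [[-0.853, 0.175, 0.492], [0.151, 0.985, -0.088], [-0.5, -0.001, -0.866]]
force: [-0.0, -0.3, -0.4]
width: 0.997
bracket corner in cradle mm [ 0.71 -0.26 -1.27] rot err [-0.02  0.02 -0.15] Fcr [-0.2 -0.3 -0.4] w 0.9970201410788204
```

View pics/w11.png

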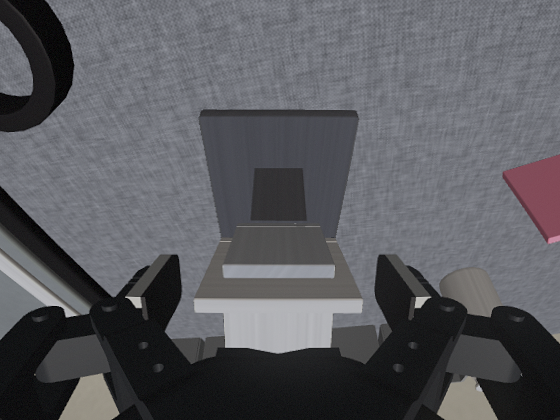

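```bash
python3 -m handwheel '[[[-0.025,0.0045,0.044,0,0,0],[-0.075,0.0135,0.13,0,0,0],[-0.15,0.027,0.264,0,0,0],[-0.24,0.043,0.42,0,0,0],[-0.295,0.053,0.52,0,0,0],[-0.295,0.053,0.52,0,0,0],[-0.295,0.053,0.52,0,0,0]]]';python3 - <<'E'
from h import *
import json
cr()
st=bot.get_state();im=bot.get_image('wrist');cv2.imwrite('pics/w12.png',im)
json.dump({k:np.array(v).tolist() for k,v in st.items()},open('w12.json','w'))
crop(im,200,120,160,170,4-1,'pics/w12a.png')
cv2.imwrite('pics/s12.png',bot.get_image('side'));cv2.imwrite('pics/t12.png',bot.get_image('top'))
E
```

```text
clock: 19.77
tcp_pos: [0.5177, -0.1734, 0.1842]
eef_rot: [[-0.853, 0.175, 0.491], [0.151, 0.985, -0.088], [-0.499, -0.001, -0.866]]
force: [-0.3, 0.0, -1.0]
width: 0.999
bracket corner in cradle mm [  0.42  -0.19 118.41] rot err [-0.02  0.05 -0.15] Fcr [-0.7 -0.  -0.7] w 0.9987162306884622
```

View pics/w12.png

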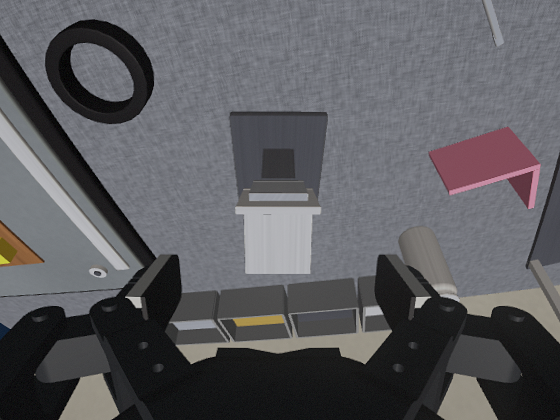

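View pics/s12.png

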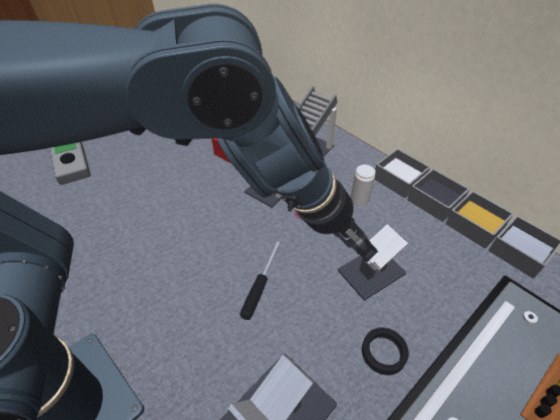

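View pics/w12a.png

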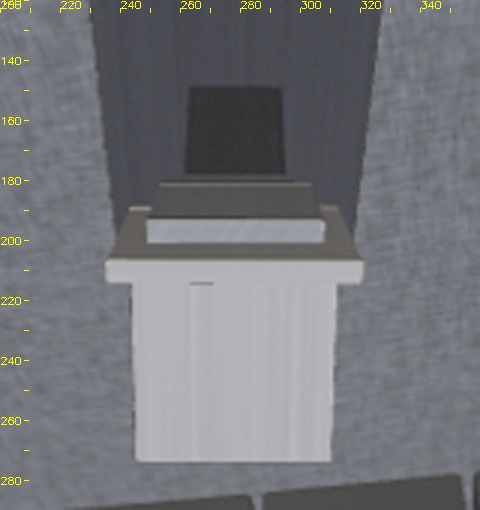

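Run:
```python
from h import *
import json
from scipy.optimize import least_squares
st=json.load(open('w12.json'));st={k:np.array(v) for k,v in st.items()}
c=cam('wrist',st)
obj=np.array([(0,-30,60),(0,30,60),(6,-30,60),(6,30,60),(80,-30,6),(80,30,6)])/1000.
px=np.array([(235.3,206.7),(321,206.7),(235.3,214.2),(321,214.2),(245.3,273.7),(310.2,273.7)])
r=least_squares(lambda q:(proj(c,q[:3]+obj@fr(q[3],q[4]).T)-px).ravel(),[*CO,-10,30])
print(r.x.round(4),np.abs(r.fun).max().round(2)); print('corner in cradle mm',((r.x[:3]-CO)@CF*1000).round(1))
print('cradle edge expected if nested',proj(c,r.x[:3]+np.array([(0,-.022,.045),(0,.022,.045)])@fr(r.x[3],r.x[4]).T).round(1),'measured (249,201),(308,201)')
```

```text
[  0.5826  -0.1849   0.0619 -10.1982  30.0621] 0.46
corner in cradle mm [ 0.3 -0.2 -0.3]
cradle edge expected if nested [[248.5 200.8]
 [307.8 200.9]] measured (249,201),(308,201)
```

```bash
python3 -m handwheel '[[[-0.1,0,0.1,0,0,0],[-0.3,0,0.2,0,0,0],[-0.5,0,0.25,0,0,0],[-0.7,0,0.25,0,0,0],[-0.8,0,0.25,0,0,0],[-0.8,0,0.25,0,0,0],[-0.8,0,0.25,0,0,0],[-0.8,0,0.25,0,0,0]]]';python3 - <<'E'
from h import *
print(bot.get_state()['force'],bot.get_state()['joints'])
cv2.imwrite('pics/s13.png',bot.get_image('side'));cv2.imwrite('pics/t13.png',bot.get_image('top'))
E
```

```text
clock: 20.92
tcp_pos: [0.3579, -0.1728, 0.2323]
eef_rot: [[-0.855, 0.173, 0.489], [0.151, 0.985, -0.085], [-0.497, 0.001, -0.868]]
force: [-0.9, 0.0, 0.3]
width: 1.002
[-0.90056016  0.02769022  0.26894587] [-51.10739335 -48.61546616 -36.29936377  79.0211151   19.10217255
 -37.14787039]
```

View pics/s13.png

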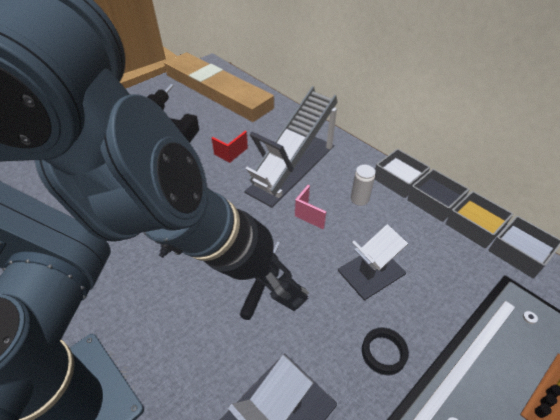

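View pics/t13.png

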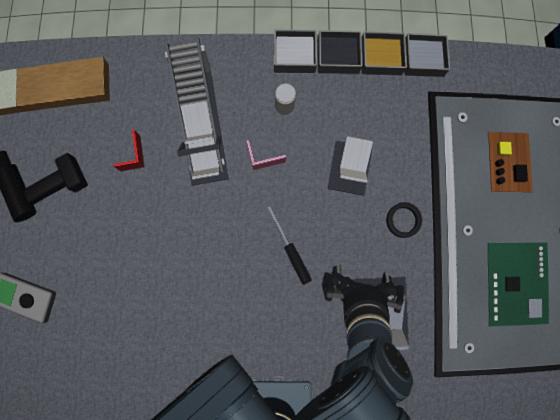

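Run:
```python
from rig import bot
print(bot.close_job())
```

```text
the job is handed in; nothing more can be done
None
```

The front bracket is nested in the small cradle, pressed home and released, and the job was handed in at about 21 s. I lifted it about 22 mm over the stop and drew it forward from under the bar. The two behind then rolled down, and the next one sits against the stop.

**Nesting:** After release, the wrist camera put its corner within about 0.3 mm of the cradle's corner. It was centred to 0.2 mm and sat at 30.06° against the cradle's 30°. The gripper was clear, with force readings near zero.

**Surroundings:** The last top and side pictures show both lane brackets in place. The can, tape and screwdriver have not moved.

**Press force:** I pressed in several steps. Most ended at 15–16 N into the long leg; one step read about 19 N, somewhat over the 15 N asked. The push along the short leg's direction was less, about 7–8 N at most and 2–3 N on the last press, so that leg was pressed less hard than the long one.

**One disagreement:** While gripped and pressed, the arm readings put the corner about 1 mm away from where the pictures placed it. That fits the 2 mm calibration and the grasp estimate, and the picture taken after release agreed with a full nest.

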